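# Ready the balance for weighing stones

## Robot

A 6-joint arm with a two-finger parallel gripper is mounted at the origin on the work surface. World frame = base frame: x ahead of the robot, y to its left, z up, the work surface at z = 0. Lengths are in mm, angles in degrees, forces in N, time in s.
With the tool pointing down it reaches from about 350 to 850 mm from the base axis. Payload 8.1 kg.
Tool frame: the origin (TCP) lies on the centre line of the jaws, within the pads' length; the fingertips stand 19 mm ahead of it and the grasp point (between the pads) is the TCP (r.tip_reach is the z of the fingertips in the tool frame, in mm); z points along the fingers, y is the line along which they close (so a half turn about z gives the same grasp; the last joint's range is limited). The gripper opens to 85 mm and grips with 20 to 120 N. Pads are 22 mm wide; open, the fingers measure 114 mm over their backs; the gripper's body (76 mm by 85 mm) begins 54 mm behind the grasp point. The pads swing forward as they close: fully open they stand 13 mm farther back than shut.
Start: joints at [-80.122, 7.471, 85.268, -0, 87.261, -4.893], TCP at [152.993, -580.171, 250.292] pointing down, gripper open.
Joint ranges: [-169.43, 169.43], [-51.17, 129.36], [1.28, 143.12], [-76.62, 256.62], [0, 156.53], [-152.29, 152.29]. Speed limits (degrees/s): [136.94, 136.94, 159.86, 180, 180, 180].

## Interface

Orientations are given as [roll, pitch, yaw] about the fixed x, y, z axes, in that order (R = Rz(yaw) Ry(pitch) Rx(roll)).
In Python, from bench import r gives the robot as it stands. The module is installed in compiled form; this text tells all that it offers.
- The arm moves only by the shell command python3 -m handwheel 'ROWS' [FORCE]. ROWS is JSON, a list of rows, each a list of 7 numbers: the shift along the tool's x, y, z in m, then the turn, a rotation vector about the tool's x, y, z in degrees, then the finger opening in m, from 0 to 0.0854. In form: [[tx, ty, tz, ax, ay, az, claw], ...]. A call has 1 to 8 rows; each row shifts and turns the commanded pose from where the row before left it, along the tool's axes as they then stand; what a row does not reach is not made up. A row lasts 1/12 s, in which the tool goes at most 41.7 mm and 7.16 degrees, less where a joint would pass 70% of its speed; a pose out of reach is approached as far as the arm can. A call with a gripper value outside its range is refused whole. The fingers move at their own pace and stop on an object; FORCE is the grip in N (left out, the last holds). Time passes only in rows, so rows that do not move let the fingers close. It gives the time, the measured TCP pose, the force, the opening and the grip force at its end, in the units of the state.
- r.sense(): the state, without advancing time (a new reading comes with each control period).
- r.snapshot(name): name is "side" or "top" or "wrist"; returns (picture, depth): 384x512x3 uint8, blue, green, red; 384x512 float32, mm along the optical axis (not along the pixel's ray), 0 where there is no reading.
- r.calibration(name): a dict with "vfov" (degrees; the focal length in pixels is half the picture's height over the tangent of half this angle, whatever the lens; pixels are square), "cx", "cy" (the principal point, pixels), "rvec" (rotation vector, rad) and "tvec" (3), from world to camera coordinates, as OpenCV has them; the wrist camera has in their place "tool_from_camera" (4x4, takes a point from camera to tool coordinates, whose origin is the TCP and whose axes are the flange's). Camera axes: x right, y down, z forward; pixel columns grow to the right and rows downward; lengths in mm; the calibration is good to about 2 mm. A picture is of the moment at which its call begins: read the wrist's pose just before it. calibration takes no time and is no camera call.
- r.hand_in(): hands the job in; it is judged then, once.
The state is a dict: "time": time; "joint_pos": joint angles; "qd": joint speeds; "joint_efforts": joint torques, N m; "tool_pos": TCP position; "tcp_rot": TCP orientation; "ft_force": force on the tool from outside, world axes, zero at the start; "wrist_torque": the same for the moment, N m; "finger_gap": finger opening in mm; "grip_force": force on a finger pad.
Only numpy, scipy, OpenCV 4.12 (cv2) and the standard library are available. Lean on these libraries where they do the work, as an engineer would, in place of code of your own. Each camera call takes 0.05 s, during which the arm holds its last target. There are 200 camera calls.

## Task

Get the balance ready to weigh stones in carats: with the closed fingertips press the round power key at the left end of the row, then the middle key (unit), then the wide tare bar at the right end, each lightly and letting it spring back up before the next. Leave the other two keys unpressed, keep off the pan with its dish, and leave the mallet, the check weight and the pot as they stand; nothing is to be picked up.

Things in the scene. Friction and masses are not known exactly. Their poses are not given: they have to be found in the camera images.
- balance: White plastic balance fixed on the bench, 250 mm deep (x), 210 wide (y). Origin on the bench under its middle, x to its rear, away from the robot but for up to 0.35 rad of yaw. Rear housing 62 mm high from x -35 on. Before it the key deck rises at 10 degrees from 38 mm high at x -125. Keys in a row at x -101, tops 49 mm up, 6.5 off the deck; y: power +80, menu +40, unit 0, print -37, tare -79.
- power_key (a joint): POWER key: the round key, 20 mm across, at the left-hand end of the row (left as the robot sees it, the balance's +y side). Joint value: travel in m straight into the deck, 0 up, 0.005 fully down. Sprung: moves from 0.7 N, 3.2 N at 2 mm, 7 N fully down; comes back up by itself. A press past 2 mm counts.
- power_key_top (a point): Centre of the top face of the power key, which faces up, tilted 10 degrees towards the robot with the deck; z is square to the deck, y along the key row to the left. It moves with the key.
- menu_key (a joint): Menu key: square key, 18 x 20 mm, second from the left, between the power and unit keys. Not to be pressed. Joint value as for the others.
- unit_key (a joint): UNIT key: square key, 18 mm deep x 20 mm wide, the middle one of the five keys, with a square key of the same size on either side. Joint value: travel in m straight into the deck, 0 up, 0.005 fully down. Sprung: moves from 0.7 N, 3.2 N at 2 mm, 7 N fully down; comes back up by itself. A press past 2 mm counts.
- unit_key_top (a point): Centre of the top face of the unit key, which faces up, tilted 10 degrees towards the robot with the deck; z is square to the deck, y along the key row to the left. It moves with the key.
- print_key (a joint): Print key: square key, 18 x 20 mm, fourth from the left, between the unit and tare keys. Not to be pressed. Joint value as for the others.
- tare_key (a joint): TARE key: the wide bar key, 18 mm deep x 38 mm wide, at the right-hand end of the row (the balance's -y side). Joint value: travel in m straight into the deck, 0 up, 0.005 fully down. Sprung: moves from 0.7 N, 3.2 N at 2 mm, 7 N fully down; comes back up by itself. A press past 2 mm counts.
- tare_key_top (a point): Centre of the top face of the tare key, which faces up, tilted 10 degrees towards the robot with the deck; z is square to the deck, y along the key row to the left. It moves with the key.
- pan: Round steel weighing pan of the balance, 120 mm across and 4.5 mm thick, fixed on the rear housing. Origin at the centre of its underside, 70 mm above the bench and 45 mm behind the balance's origin; top at 74.5 mm. Not to be touched.
- dish: Small loose aluminium weighing dish, a bowl 60 mm across and 16 mm high, about 30 g, standing on the pan near its centre. Origin at the centre of its underside. To be left where it is.
- weight: Loose brass check weight with a knob, 32 mm across, 47 mm high, 200 g, standing on the bench either beside the balance on its right or just before its front edge, left of the middle. Origin at the centre of its underside. To be left alone.
- pot: Loose round clear pot with a black lid, 43 mm across, 36 mm high, 50 g, standing in the other of those two places. Origin at the centre of its underside. To be left alone.
- mallet: Loose jeweller's mallet lying on the bench to the left of the balance: barrel head 48 mm across and 90 mm long along its y, handle 250 mm long towards its +x, 22 mm thick. Origin on the bench under the middle of the head. To be left alone.
Things that resemble listed ones, but are neither listed nor needed, are in the scene too. There is more than one size of the dish; the one meant has the size given above.

How it is judged (in metres and radians):
On the way, in this order (a step that is already met when the one before it is completed fails the run):
1. the power key is pressed more than 2 mm down, the other keys up, the dish at rest (value of joint power_key above 0.002 m and value of joint each of menu_key, unit_key, print_key, tare_key below 0.0012 m and linear speed of dish below 0.03 m/s), for 0.05 s.
2. then the unit key is pressed more than 2 mm down, the other keys up, the dish at rest (value of joint unit_key above 0.002 m and value of joint each of power_key, menu_key, print_key, tare_key below 0.0012 m and linear speed of dish below 0.03 m/s), for 0.05 s.
3. then the tare key is pressed more than 2 mm down, the other keys up, the dish at rest (value of joint tare_key above 0.002 m and value of joint each of power_key, menu_key, unit_key, print_key below 0.0012 m and linear speed of dish below 0.03 m/s), for 0.05 s.
At the end, for the whole second after the job is handed in: All five keys are up again (less than 1 mm down), the dish stands level on the pan within 25 mm of its centre, and dish, weight, pot and mallet are at rest within 12 mm of where they were (value of joint each of power_key, menu_key, unit_key, print_key, tare_key below 0.001 m and horizontal distance between dish and pan below 0.025 m and z of dish in the frame of pan between 0.001 and 0.01 m and angle between dish's own z axis and vertical below 0.1 rad and linear speed of each of dish, weight, pot, mallet below 0.02 m/s and distance of each of dish, weight, pot, mallet from where it was at the start of the episode below 0.012 m); the robot touches nothing.
It fails at once if the balance is pressed with more than 25 N (contact force between any of the fingers, the arm and balance above 25 N).
It fails at once if the menu or print key is pressed more than 2 mm down (value of joint any of menu_key, print_key above 0.002 m).
It fails at once if the robot touches the pan or its dish (contact force between any of the fingers, the arm and pan above 0.5 N or contact force between any of the fingers, the arm and dish above 0.5 N).
It fails at once if the dish, weight, pot or mallet is lifted, carried or pushed more than 12 mm (distance of any of dish, weight, pot, mallet from where it was at the start of the episode above 0.012 m).
It also fails if it takes over 40 s, if anything falls off the work surface, if the arm or the gripper's body presses on something with over 40 N, if the wrist force passes 120 N, or if a joint passes its speed limit or range.

## Working session

There is one attempt and no reset: what is moved stays moved. The work goes in short steps, Python scripts to look and compute and a shell command to move; the robot and the scene stay as the last step left them, time stands still between calls to the robot, and variables do not carry over. Pictures are saved under pics/ and viewed, at most 10 in all, crops included, and the job is handed in when it is done.

```bash
mkdir -p pics; python3 - <<'E'
from bench import r
import cv2,numpy as np
for n in("side","top"):
    im,d=r.snapshot(n); np.savez(n+".npz",im=im,d=d); cv2.imwrite(f"pics/{n}.png",im); print(n,r.calibration(n))
print(r.calibration("wrist")); print(r.sense(), r.tip_reach)
E
```

```text
side {'vfov': 53.298350595759445, 'cx': 254.129036554762, 'cy': 196.53570694096143, 'rvec': array([ 0.93273763, -2.43512281,  1.10426713]), 'tvec': array([487.08319162, 287.23064046, 772.38095029])}
top {'vfov': 42.87269234734955, 'cx': 248.57721004094552, 'cy': 190.7704953706773, 'rvec': array([ 2.1701652 , -2.18271494,  0.09625071]), 'tvec': array([ 85.46615152, 602.89794827, 985.34088213])}
{'vfov': 59.16940114418269, 'cx': 259.77736528902767, 'cy': 187.52863654648456, 'tool_from_camera': array([[ 8.28301004e-05, -9.62805009e-01, -2.70197166e-01,
         6.81457092e+01],
       [ 9.99999854e-01, -6.47834227e-05,  5.37399760e-04,
        -1.27215379e-01],
       [-5.34915478e-04, -2.70197171e-01,  9.62804862e-01,
        -1.24119053e+02],
       [ 0.00000000e+00,  0.00000000e+00,  0.00000000e+00,
         1.00000000e+00]])}
{'time': 0.1, 'joint_pos': array([-8.01220380e+01,  7.51200146e+00,  8.53232194e+01,  1.04785614e-03,
        8.72638258e+01, -4.89339365e+00]), 'qd': array([ 0.08865313, -0.09115623, -0.12289484,  0.04252783,  0.08071059,
       -0.03710475]), 'joint_efforts': array([ 1.02855021e-03, -5.70949244e+01, -5.01946700e+01, -2.08697179e-04,
        8.13142397e-03,  1.02311418e-05]), 'tool_pos': array([ 152.91956553, -579.69204876,  249.33488177]), 'tcp_rot': array([-1.79901404e+02, -9.49163330e-03,  1.47712965e+01]), 'ft_force': array([-0.0626693 ,  0.14128066,  0.66285946]), 'wrist_torque': array([-0.0111228 , -0.02344559,  0.02466522]), 'grip_force': 0.0, 'finger_gap': 85.74080416101752} 19.0
```

View pics/top.png

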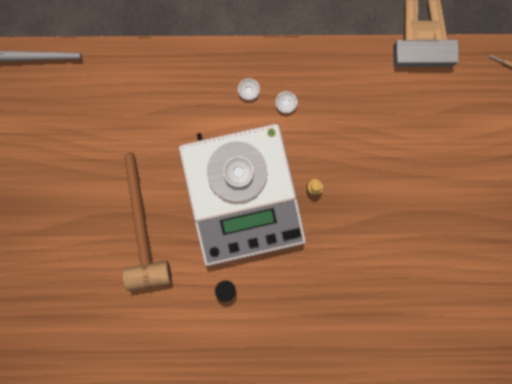

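View pics/side.png

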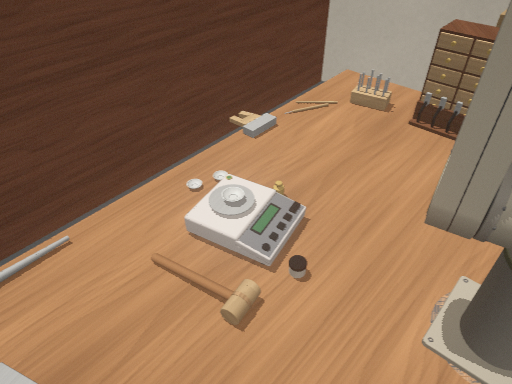

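The top view shows the balance with its keys in a row: power (214,252), menu (234,247), unit (253,243), print (271,239), tare (292,234). The pot is at (226,292), the weight at (315,187) and the mallet is on the left at (146,276). In the side view the keys run from power (266,247) to tare (294,207). I'll segment the keys in both views and triangulate them.

```bash
cat > h.py <<'E'
import cv2,numpy as np
from bench import r
def cam(n):
    c=r.calibration(n); f=192/np.tan(np.radians(c["vfov"]/2))
    K=np.array([[f,0,c["cx"]],[0,f,c["cy"]],[0,0,1]])
    return K,(cv2.Rodrigues(c["rvec"])[0],c["tvec"].reshape(3,1)) if "rvec" in c else c["tool_from_camera"]
def blobs(im,x0,y0,x1,y1,th,amin,amax):
    g=im.max(2)[y0:y1,x0:x1]; n,l,s,c=cv2.connectedComponentsWithStats((g<th).astype(np.uint8))
    return [(c[i][0]+x0,c[i][1]+y0,s[i][4]) for i in range(1,n) if amin<=s[i][4]<=amax]
E
python3 - <<'E'
from h import *
for n,b in(("top",(200,222,306,264)),("side",(255,195,306,255))):
    im=np.load(n+".npz")["im"]
    for th in(40,55,70): print(n,th,[tuple(np.round(q,1)) for q in blobs(im,*b,th,20,300)])
ims=[]
for n,b in(("top",(195,210,310,270)),("side",(230,180,310,260))):
    im=np.load(n+".npz")["im"][b[1]:b[3],b[0]:b[2]]; ims.append(cv2.resize(im,None,fx=400/im.shape[1],fy=400/im.shape[1],interpolation=cv2.INTER_CUBIC))
h=max(i.shape[0] for i in ims)
cv2.imwrite("pics/crop.png",np.hstack([cv2.copyMakeBorder(i,0,h-i.shape[0],0,0,0) for i in ims]))
E
```

```text
top 40 [(np.float64(291.0), np.float64(234.0), np.float64(104.0)), (np.float64(270.9), np.float64(238.6), np.float64(45.0)), (np.float64(252.9), np.float64(242.6), np.float64(44.0)), (np.float64(233.5), np.float64(247.1), np.float64(46.0)), (np.float64(214.0), np.float64(251.7), np.float64(40.0))]
top 55 [(np.float64(290.9), np.float64(234.1), np.float64(135.0)), (np.float64(270.9), np.float64(238.7), np.float64(65.0)), (np.float64(252.9), np.float64(242.8), np.float64(64.0)), (np.float64(233.2), np.float64(247.1), np.float64(66.0)), (np.float64(214.0), np.float64(251.6), np.float64(55.0))]
top 70 [(np.float64(222.8), np.float64(228.2), np.float64(32.0)), (np.float64(290.9), np.float64(234.0), np.float64(157.0)), (np.float64(270.7), np.float64(238.6), np.float64(82.0)), (np.float64(252.9), np.float64(242.6), np.float64(77.0)), (np.float64(233.4), np.float64(247.2), np.float64(79.0)), (np.float64(214.0), np.float64(251.7), np.float64(67.0))]
side 40 []
side 55 []
side 70 []
```

View pics/crop.png

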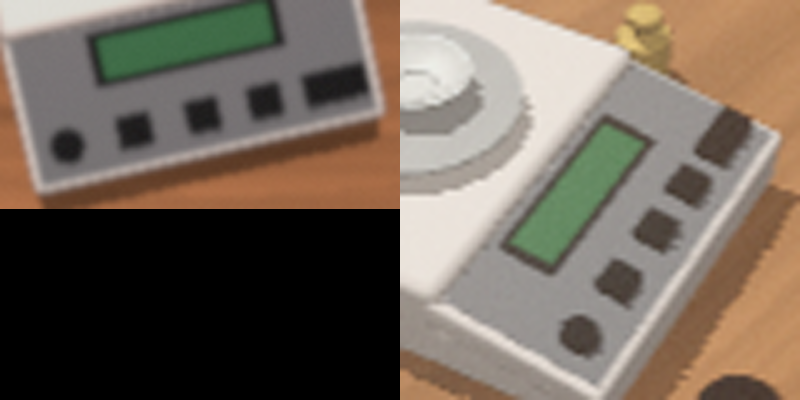

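The crop confirms the layout: a round power key at the left end, three square keys with unit in the middle, and the wide tare bar at the right end. Next I'll triangulate.

```bash
python3 - <<'E'
from h import *
T=blobs(np.load("top.npz")["im"],200,222,306,264,55,20,300)
im=np.load("side.npz")["im"]
for th in (80,90,100): 
    S=blobs(im,257,198,303,254,th,15,300); print(th,[tuple(float(round(v,1)) for v in q) for q in S])
S=[q for q in blobs(im,257,198,303,254,90,15,300)]
T.sort(key=lambda q:q[0]); S.sort(key=lambda q:-q[1])
def P(n): K,(R,t)=cam(n); return K@np.hstack([R,t])
def ray(n,u,z):
    K,(R,t)=cam(n); C=(-R.T@t).ravel(); d=R.T@np.linalg.solve(K,[u[0],u[1],1]); return C+d*(z-C[2])/d[2]
rt=[ray("top",q,48) for q in T]; print("top@48",np.round(rt,1).tolist())
print("side@48",np.round([ray("side",q,48) for q in S],1).tolist())
if len(S)==5:
    X=cv2.triangulatePoints(P("top"),P("side"),np.array(T)[:,:2].T,np.array(S)[:,:2].T); print(np.round((X[:3]/X[3]).T,1).tolist())
A=np.array(rt)
off=np.array([80,40,0,-37,-79]);k=np.polyfit(off,A[:,0],1),np.polyfit(off,A[:,1],1);print(k,"yaw",np.degrees(np.arctan2(-k[0][0],k[1][0])))
K,(R,t)=cam("top"); d=np.load("top.npz")["d"]
for q in T: print(ray("top",q,0).round(), d[int(q[1]),int(q[0])], (R.T@(np.linalg.solve(K,[q[0],q[1],1])*d[int(q[1]),int(q[0])]-t.ravel())).round(1))
for n,q in(("pot",(226,291)),("weight",(315,187)),("malhead",(146,277))): print(n,ray("top",q,36).round())
E
```

```text
80 [(293.9, 208.6, 26.0), (287.3, 217.4, 26.0), (280.7, 226.0, 29.0), (273.3, 236.0, 37.0), (265.8, 247.0, 30.0)]
90 [(294.2, 207.1, 67.0), (274.4, 206.5, 15.0), (287.3, 216.8, 41.0), (280.7, 225.5, 43.0), (273.4, 235.9, 47.0), (265.5, 246.6, 43.0)]
100 [(268.0, 217.2, 74.0), (294.3, 207.2, 76.0), (287.2, 216.7, 48.0), (280.9, 225.7, 50.0), (273.4, 236.0, 54.0), (265.7, 246.8, 49.0)]
top@48 [[479.6, 152.0, 48.0], [488.2, 113.5, 48.0], [496.7, 73.9, 48.0], [504.6, 37.8, 48.0], [513.7, -2.6, 48.0]]
side@48 [[480.7, 154.3, 48.0], [489.1, 115.6, 48.0], [498.1, 76.3, 48.0], [505.4, 41.0, 48.0], [514.5, 0.5, 48.0], [555.1, 32.8, 48.0]]
(array([-2.13682137e-01,  4.96727599e+02]), array([ 0.97465137, 74.14677401])) yaw 12.365853256862657
[478. 155.   0.] 980.43555 [479.6 152.1  47.2]
[487. 115.   0.] 981.1499 [488.2 113.5  47.3]
[496.  73.   0.] 977.30634 [496.7  74.   51.9]
[504.  36.   0.] 981.28955 [504.6  37.8  48.6]
[514.  -7.   0.] 981.01807 [513.7  -2.5  49.7]
pot [400. 129.  36.]
weight [610. -54.  36.]
malhead [429. 290.  36.]
```

Both views agree to within 2–3 mm. The averages are power (480,153), unit (497,75) and tare (514,-1), with tops at about 49 mm and a yaw of 12.4°. I'll close the fingers and travel high towards the power key.

```bash
python3 -m handwheel '[[0,0,0,0,0,2.4,0],[0.0238,-0.0322,0,0,0,0,0],[0.0238,-0.0322,0,0,0,0,0],[0.0238,-0.0322,0,0,0,0,0],[0.0238,-0.0322,0,0,0,0,0],[0.0238,-0.0322,0,0,0,0,0],[0.0238,-0.0322,0,0,0,0,0],[0.0238,-0.0322,0,0,0,0,0]]' 20
python3 -m handwheel '[[0.0238,-0.0322,0,0,0,0,0],[0.0238,-0.0322,0,0,0,0,0],[0.0238,-0.0322,0,0,0,0,0],[0.0238,-0.0322,0,0,0,0,0],[0.0238,-0.0322,0,0,0,0,0],[0.0238,-0.0322,0,0,0,0,0],[0.0238,-0.0322,0,0,0,0,0],[0.0238,-0.0322,0,0,0,0,0]]'
python3 -m handwheel '[[0.0238,-0.0322,0,0,0,0,0],[0.0238,-0.0322,0,0,0,0,0],[0.0238,-0.0322,0,0,0,0,0],[0.0238,-0.0322,0,0,0,0,0],[0.0238,-0.0322,0,0,0,0,0],[0,0,0,0,5,0,0],[0,0,0,0,5,0,0],[0,0,0,0,0,0,0]]'
cat >> h.py <<'E'
from scipy.spatial.transform import Rotation as Ro
def pose():
    s=r.sense(); return s,Ro.from_euler("xyz",s["tcp_rot"],degrees=True).as_matrix(),s["tool_pos"]
E
python3 - <<'E'
from h import *
s,R,p=pose(); im,d=r.snapshot("wrist"); np.savez("w1.npz",im=im,d=d,R=R,p=p); cv2.imwrite("pics/w1.png",im)
print(p,s["tcp_rot"],s["finger_gap"],s["joint_pos"],s["ft_force"])
E
```

```text
time: 0.77
tool_pos: [267.6, -322.3, 249.7]
tcp_rot: [-180.0, 0.0, 12.3]
ft_force: [1.6, -0.6, 0.0]
finger_gap: 0.2
grip_force: 0.0
time: 1.43
tool_pos: [398.4, -29.8, 250.2]
tcp_rot: [180.0, -0.0, 12.4]
ft_force: [-0.3, -1.4, 0.3]
finger_gap: 0.1
grip_force: 0.0
time: 2.1
tool_pos: [477.6, 151.5, 246.4]
tcp_rot: [-180.0, -9.8, 12.5]
ft_force: [-1.4, -0.6, -0.3]
finger_gap: -0.1
grip_force: 0.0
[477.61216814 151.46821615 246.36476137] [-179.99336054   -9.8044184    12.49296652] -0.12827951876961316 [ 11.62340266 -17.5253227  109.74146814   0.15817491  77.98068713
  89.11019551] [-1.35644329 -0.59976827 -0.33598833]
```

View pics/w1.png

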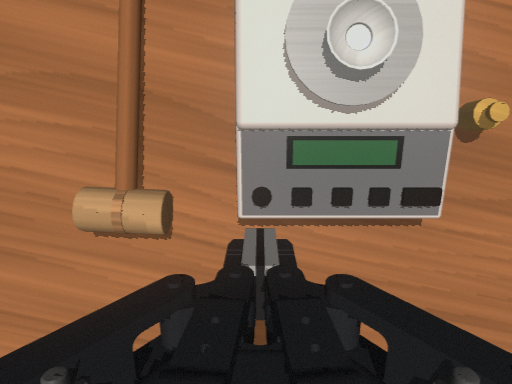

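The wrist view shows the key row at v≈197: power (262,196), menu (302,197), unit (342,197), print (379,197), tare (421,197). The closed fingertips are at (261,235), clear of everything. I'll measure the keys from here.

```bash
python3 - <<'E'
from h import *
z=np.load("w1.npz"); R,p=z["R"],z["p"]; K,T=cam("wrist")
B=sorted(blobs(z["im"],243,182,447,212,60,60,900))
n=R@[0,0,-1]
for q in B:
    d=R@T[:3,:3]@np.linalg.solve(K,[q[0],q[1],1]); C=R@T[:3,3]+p
    X=C+d*(49-C[2])/d[2]; dd=z["d"][int(q[1]),int(q[0])]
    # shift needed in tool frame to bring tip onto X
    print(np.round(q,1),X.round(1),"depth pt",(C+d*dd).round(1),"tool shift tip->key",(R.T@(X-p)-[0,0,19]).round(1))
E
```

```text
[261.3 196.4 296. ] [481.1 150.6  49. ] depth pt [481.2 150.6  49.5] tool shift tip->key [-30.4   1.6 176. ]
[301.5 196.5 357. ] [489.6 111.9  49. ] depth pt [489.6 111.9  49. ] tool shift tip->key [-30.5  41.2 176. ]
[341.6 196.4 364. ] [498.2  73.2  49. ] depth pt [498.3  73.6  50.6] tool shift tip->key [-30.5  80.9 176. ]
[378.7 196.5 370. ] [506.1  37.4  49. ] depth pt [506.1  37.8  50. ] tool shift tip->key [-30.5 117.5 176. ]
[420.9 196.5 702. ] [515.1  -3.3  49. ] depth pt [515.1  -3.3  48.9] tool shift tip->key [-30.5 159.2 176. ]
```

```bash
python3 -m handwheel '[[-0.0076,0.0004,0.039,0,0.2,0,0],[-0.0076,0.0004,0.039,0,0,0,0],[-0.0076,0.0004,0.039,0,0,0,0],[-0.0076,0.0004,0.039,0,0,0,0],[0,0,0,0,0,0,0],[0,0,0,0,0,0,0],[0,0,0,0,0,0,0]]'
cat > go.py <<'E'
from h import *
s,R,p=pose()
print(p.round(1),s["tcp_rot"].round(1),s["ft_force"].round(2),s["time"])
for k,X in dict(power=[481.1,150.8,49],unit=[498.2,73.5,49],tare=[515,-2.9,49]).items(): print(k,(R.T@(np.array(X)-p)-[0,0,19]).round(1))
E
python3 go.py
```

```text
time: 2.73
tool_pos: [479.9, 148.8, 94.3]
tcp_rot: [180.0, -10.3, 12.3]
ft_force: [0.5, 0.1, 1.1]
finger_gap: 0.2
grip_force: 0.0
[479.9 148.8  94.3] [180.  -10.3  12.3] [0.48 0.13 1.15] 2.7333
power [-6.5 -1.7 25.9]
unit [-6.3 77.5 25.9]
tare [ -6.2 155.7  25.9]
```

```bash
python3 -m handwheel '[[0,0,0,0,0,0,0],[0,0,0,0,0,0,0],[0,0,0,0,0,0,0]]'; python3 go.py; python3 - <<'E'
from h import *
s,R,p=pose(); im,d=r.snapshot("wrist"); np.savez("w2.npz",im=im,d=d,R=R,p=p); cv2.imwrite("pics/w2.png",im)
E
```

```text
time: 2.98
tool_pos: [479.7, 149.1, 94.0]
tcp_rot: [180.0, -10.4, 12.4]
ft_force: [-0.1, -0.4, 0.2]
finger_gap: 0.2
grip_force: 0.0
[479.7 149.1  94. ] [180.  -10.4  12.4] [-0.05 -0.38  0.18] 2.9833
power [-6.5 -1.4 25.6]
unit [-6.3 77.8 25.6]
tare [ -6.3 156.   25.6]
```

View pics/w2.png

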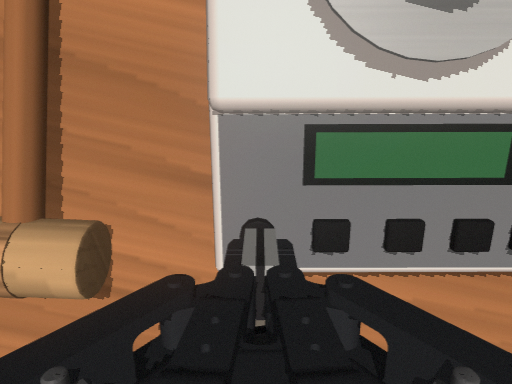

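The fingertips at (260,240) cover most of the power key, whose rear edge shows at (258,220). Menu, unit and print sit at (331,236), (405,236) and (472,235). I'll use these as a second measurement.

```bash
python3 - <<'E'
from h import *
z=np.load("w2.npz"); R,p=z["R"],z["p"]; K,T=cam("wrist")
for q in sorted(blobs(z["im"],305,212,500,260,60,300,3000)):
    d=R@T[:3,:3]@np.linalg.solve(K,[q[0],q[1],1]); C=R@T[:3,3]+p
    X=C+d*(49-C[2])/d[2]; dd=z["d"][int(q[1]),int(q[0])]
    print(np.round(q,1),X.round(1),"depth pt",(C+d*dd).round(1),"shift",(R.T@(X-p)-[0,0,19]).round(1))
E
```

```text
[ 330.4  235.2 1239. ] [490.1 112.4  49. ] depth pt [490.5 112.9  50.8] shift [-5.9 38.1 25.7]
[ 403.6  235.  1277. ] [498.7  73.8  49. ] depth pt [498.8  74.3  49.9] shift [-5.8 77.6 25.7]
[ 471.2  234.9 1334. ] [506.6  38.1  49. ] depth pt [506.7  39.   50.3] shift [ -5.7 114.1  25.7]
```

```bash
python3 -m handwheel '[[-0.006,-0.0017,0.012,0,0.3,0,0],[0,0,0.01,0,0,0,0],[0,0,0,0,0,0,0],[0,0,0,0,0,0,0],[0,0,0,0,0,0,0]]'; python3 go.py; for i in 1; do :; done; python3 -m handwheel '[[0,0,0.002,0,0,0,0],[0,0,0.001,0,0,0,0],[0,0,0,0,0,0,0],[0,0,0,0,0,0,0]]'; python3 go.py
```

```text
time: 3.45
tool_pos: [475.8, 150.0, 68.9]
tcp_rot: [180.0, -10.5, 12.4]
ft_force: [-0.5, 0.8, 0.8]
finger_gap: 0.0
grip_force: 0.0
[475.8 150.   68.9] [180.  -10.5  12.4] [-0.45  0.75  0.79] 3.45
power [1.6 0.4 1.5]
unit [ 1.7 79.6  1.6]
tare [  1.8 157.8   1.6]
time: 3.78
tool_pos: [476.9, 150.3, 66.4]
tcp_rot: [180.0, -10.6, 12.4]
ft_force: [0.4, -0.8, 2.0]
finger_gap: 0.3
grip_force: 1.1
[476.9 150.3  66.4] [180.  -10.6  12.4] [ 0.41 -0.82  2.05] 3.7833
power [ 1.   0.4 -1.1]
unit [ 1.1 79.5 -1.1]
tare [  1.2 157.8  -1.1]
```

Contact: 2 N at about 1 mm of travel. I'll press 2.2 mm further, aiming for about 4.7 N, hold, then check.

```bash
python3 -m handwheel '[[0,0,0.0012,0,0,0,0],[0,0,0.001,0,0,0,0],[0,0,0,0,0,0,0],[0,0,0,0,0,0,0],[0,0,0,0,0,0,0]]'; python3 go.py;python3 go.py
```

```text
time: 4.2
tool_pos: [477.2, 150.3, 64.2]
tcp_rot: [180.0, -10.6, 12.4]
ft_force: [1.5, -0.1, 6.4]
finger_gap: -0.1
grip_force: 2.5
[477.2 150.3  64.2] [180.  -10.6  12.4] [ 1.47 -0.14  6.38] 4.2
power [ 1.   0.4 -3.4]
unit [ 1.2 79.5 -3.4]
tare [  1.2 157.8  -3.3]
[477.2 150.3  64.2] [180.  -10.6  12.4] [ 1.47 -0.14  6.38] 4.2
power [ 1.   0.4 -3.4]
unit [ 1.2 79.5 -3.4]
tare [  1.2 157.8  -3.3]
```

Pressed to about 3.5–4 mm (6 N). I'll retract, shift 79.2 mm to the unit key and stop about 3 mm short of it.

```bash
python3 -m handwheel '[[0,0,-0.009,0,0,0,0],[0,0,-0.01,0,0,0,0],[0,0,0,0,0,0,0],[0.0005,0.0395,0,0,0,0,0],[0.0005,0.04,0,0,0.4,0,0],[0,0,0,0,0,0,0],[0,0,0,0,0,0,0],[0,0,0,0,0,0,0]]'; python3 go.py;  python3 -m handwheel '[[0,0,0.011,0,0,0,0],[0,0,0.002,0,0,0,0],[0,0,0,0,0,0,0],[0,0,0,0,0,0,0],[0,0,0,0,0,0,0]]'; python3 go.py
```

```text
time: 4.87
tool_pos: [490.9, 71.9, 82.3]
tcp_rot: [-180.0, -10.9, 12.3]
ft_force: [-0.2, 0.6, -0.6]
finger_gap: -0.1
grip_force: 0.0
[490.9  71.9  82.3] [-180.   -10.9   12.3] [-0.17  0.64 -0.59] 4.8667
power [  0.8 -79.2  15.1]
unit [ 1.1 -0.  15.1]
tare [ 1.2 78.2 15.1]
time: 5.28
tool_pos: [493.5, 73.2, 69.9]
tcp_rot: [-180.0, -10.9, 12.4]
ft_force: [0.2, 0.3, -0.0]
finger_gap: 0.1
grip_force: 0.0
[493.5  73.2  69.9] [-180.   -10.9   12.4] [ 0.19  0.27 -0.04] 5.2833
power [  0.5 -78.4   2.4]
unit [0.6 0.7 2.4]
tare [ 0.5 79.   2.4]
```

```bash
python3 -m handwheel '[[0,0,0.002,0,0,0,0],[0,0,0.0015,0,0,0,0],[0,0,0,0,0,0,0],[0,0,0,0,0,0,0]]'; python3 go.py;  python3 -m handwheel '[[0,0,0.0011,0,0,0,0],[0,0,0.001,0,0,0,0],[0,0,0,0,0,0,0],[0,0,0,0,0,0,0],[0,0,0,0,0,0,0]]'; python3 go.py
```

```text
time: 5.62
tool_pos: [494.6, 72.9, 66.6]
tcp_rot: [-180.0, -10.9, 12.4]
ft_force: [-0.8, 0.2, 3.1]
finger_gap: -0.0
grip_force: 1.0
[494.6  72.9  66.6] [-180.   -10.9   12.4] [-0.85  0.24  3.06] 5.6167
power [  0.1 -79.   -1.1]
unit [ 0.3  0.2 -1. ]
tare [ 0.3 78.4 -1.1]
time: 6.03
tool_pos: [494.9, 72.9, 64.5]
tcp_rot: [-180.0, -10.9, 12.4]
ft_force: [-0.1, 3.3, 4.6]
finger_gap: 0.2
grip_force: 2.3
[494.9  72.9  64.5] [-180.   -10.9   12.4] [-0.07  3.28  4.58] 6.0333
power [  0.2 -79.1  -3.2]
unit [ 0.3  0.1 -3.2]
tare [ 0.4 78.3 -3.2]
```

The unit key is about 3.2 mm down at 4.6 N. Tare is next.

```bash
python3 -m handwheel '[[0,0,-0.009,0,0,0,0],[0,0,-0.01,0,0,0,0],[0,0,0,0,0,0,0],[0,0.039,0,0,0,0,0],[0,0.0393,0,0,-0.6,0,0],[0,0,0,0,0,0,0],[0,0,0,0,0,0,0],[0,0,0,0,0,0,0]]'; python3 go.py;  python3 -m handwheel '[[0,0,0.011,0,0,0,0],[0,0,0.002,0,0,0,0],[0,0,0,0,0,0,0],[0,0,0,0,0,0,0],[0,0,0,0,0,0,0]]'; python3 go.py
```

```text
time: 6.7
tool_pos: [507.5, -4.7, 82.7]
tcp_rot: [-180.0, -10.3, 12.3]
ft_force: [-0.3, -0.3, 0.4]
finger_gap: 0.5
grip_force: 0.0
[507.5  -4.7  82.7] [-180.   -10.3   12.3] [-0.31 -0.31  0.36] 6.7
power [   1.1 -157.5   15.5]
unit [  1.4 -78.4  15.5]
tare [ 1.5 -0.1 15.5]
time: 7.12
tool_pos: [510.0, -3.4, 69.8]
tcp_rot: [-180.0, -10.3, 12.4]
ft_force: [0.5, 0.3, 0.6]
finger_gap: 0.2
grip_force: 0.0
[510.   -3.4  69.8] [-180.   -10.3   12.4] [0.49 0.32 0.59] 7.1167
power [   1.2 -156.8    2.4]
unit [  1.3 -77.6   2.4]
tare [1.2 0.6 2.4]
```

```bash
python3 -m handwheel '[[0,0,0.002,0,0,0,0],[0,0,0.0015,0,0,0,0],[0,0,0,0,0,0,0],[0,0,0,0,0,0,0]]'; python3 go.py;  python3 -m handwheel '[[0,0,0.0011,0,0,0,0],[0,0,0.001,0,0,0,0],[0,0,0,0,0,0,0],[0,0,0,0,0,0,0],[0,0,0,0,0,0,0]]'; python3 go.py
```

```text
time: 7.45
tool_pos: [511.0, -3.8, 66.8]
tcp_rot: [-180.0, -10.3, 12.4]
ft_force: [-0.2, 1.0, 2.1]
finger_gap: -0.1
grip_force: 0.8
[511.   -3.8  66.8] [-180.   -10.3   12.4] [-0.2   1.03  2.13] 7.45
power [   0.6 -157.4   -0.8]
unit [  0.7 -78.2  -0.7]
tare [ 0.8  0.  -0.7]
time: 7.87
tool_pos: [511.4, -3.7, 64.8]
tcp_rot: [180.0, -10.3, 12.4]
ft_force: [-0.4, 2.9, 4.5]
finger_gap: -0.0
grip_force: 2.1
[511.4  -3.7  64.8] [180.  -10.3  12.4] [-0.44  2.89  4.46] 7.8667
power [   0.6 -157.4   -2.8]
unit [  0.7 -78.3  -2.8]
tare [ 0.8 -0.  -2.8]
```

About 3 mm at 4.5 N. I'll add 0.6 mm for margin, then retract and look.

```bash
python3 -m handwheel '[[0,0,0.0006,0,0,0,0],[0,0,0,0,0,0,0],[0,0,0,0,0,0,0]]'; python3 -m handwheel '[[0,0,-0.01,0,0,0,0],[0,0,-0.03,0,0,0,0],[0,0,-0.04,0,0,0,0],[0,0,-0.04,0,0,0,0],[0,0,-0.03,0,0,0,0],[0,0,0,0,0,0,0],[0,0,0,0,0,0,0],[0,0,0,0,0,0,0]]'; python3 go.py; python3 - <<'E'
from h import *
a,_=r.snapshot("side"); b=np.load("side.npz")["im"]
cv2.imwrite("pics/end.png",a[140:330,130:330].repeat(3,0).repeat(3,1))
E
```

```text
time: 8.12
tool_pos: [511.5, -3.7, 64.2]
tcp_rot: [180.0, -10.3, 12.4]
ft_force: [0.3, 2.5, 5.6]
finger_gap: -0.2
grip_force: 2.5
time: 8.78
tool_pos: [484.5, -9.6, 211.0]
tcp_rot: [180.0, -10.3, 12.4]
ft_force: [0.1, 0.0, -0.6]
finger_gap: 0.1
grip_force: 0.0
[484.5  -9.6 211. ] [180.  -10.3  12.4] [ 0.12  0.01 -0.55] 8.7833
power [   1.7 -157.5  145.9]
unit [  1.8 -78.3 145.9]
tare [ 1.900e+00 -1.000e-01  1.459e+02]
```

View pics/end.png

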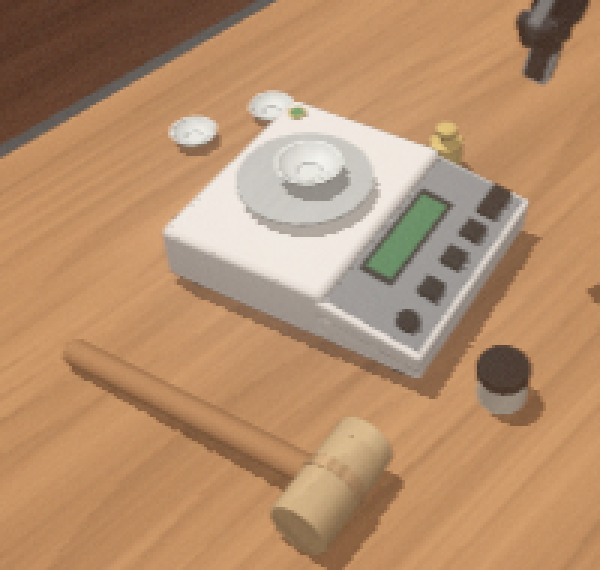

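The crop shows all five keys up, from power (408,320) to tare (494,202). The dish is on the pan at (311,162), and the mallet, pot and weight look undisturbed. The gripper is clear at the top right.

```bash
python3 -c "
from bench import r
print(r.hand_in())"
```

```text
the job is handed in; nothing more can be done
None
```

I pressed power, unit and tare in that order, each about 3–4 mm down at 4.5–6.5 N. All keys sprang back up and nothing else looks disturbed in the last picture; the job is handed in, and no verdict came back.

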